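# Open the carver's spring-jaw panel holder and hold it

## Robot

A 6-joint arm with a two-finger parallel gripper is mounted at the origin on the work surface. World frame = base frame: x ahead of the robot, y to its left, z up, the work surface at z = 0. Lengths are in m, angles in rad, forces in N, time in s.
With the tool pointing down it reaches from about 0.35 to 0.8 m from the base axis. Payload 7.3 kg.
Tool frame: the origin (TCP) lies between the finger pads; the fingertips stand 25 mm ahead of it and the grasp point (between the pads) lies 6 mm ahead of it (r.tip_extent is the distance from the TCP to the fingertips, in m); z points along the fingers, y is the line along which they close (so a half turn about z gives the same grasp; the last joint's range is limited). The gripper opens to 85 mm and grips with 20 to 120 N. Pads are 22 mm wide; open, the fingers measure 114 mm over their backs; the gripper's body (76 mm by 85 mm) begins 54 mm behind the grasp point. The pads swing forward as they close: fully open they stand 13 mm farther back than shut.
Start: joints at [0.957, 0.342, 1.524, -0, 1.275, -0.146], TCP at [0.237, 0.469, 0.256] pointing down, gripper open.
Joint ranges: [-2.53, 2.53], [-0.77, 2.02], [0.04, 2.7], [-1, 4.14], [0.28, 2.66], [-3.11, 3.11]. Speed limits (rad/s): [2.57, 2.57, 3.14, 3.14, 3.14, 3.14].

## Interface

Orientations are given as a unit quaternion [x, y, z, w].
In Python, from workcell import r, command_gripper, optics gives the robot as it stands. The module is installed in compiled form; this text tells all that it offers. Calls block until the motion is done:
- r.reach(position, orientation): joint-space move of the TCP to a pose.
- r.move_straight(position, orientation=None, speed=0.15, max_force=None): straight line of the TCP; orientation=None keeps the orientation; speed is the mean speed in m/s. With max_force (N) it stops when the force on the tool has changed by that much, and returns True; else False.
- r.movej(angles): joint-space move.
- command_gripper(opening, force=None): finger opening in m; force is the grip in N (None keeps the last); returns when the fingers have stopped.
- r.hold(seconds).
- r.solve_ik(position, orientation): joint angles nearest the present ones, or None.
- r.read_state(): the state.
- optics.get_image(name): name is "scene" or "top" or "wrist"; returns (picture, depth): 420x560x3 uint8, red, green, blue; 420x560 float32, m along the optical axis (not along the pixel's ray), 0 where there is no reading.
- optics.camera_model(name): a dict with "K" (3x3 intrinsics, pixels), "R" (3x3) and "t" (3): a world point X has camera coordinates R X + t; the wrist camera has in their place "tool_from_camera" (4x4, takes a point from camera to tool coordinates, whose origin is the TCP and whose axes are the flange's). Camera axes: x right, y down, z forward; pixel columns grow to the right and rows downward; lengths in m; the calibration is good to about 2 mm. A picture is of the moment at which its call begins: read the wrist's pose just before it. camera_model takes no time and is no camera call.
A pose or a line that the arm cannot do raises r.PlanningError and nothing moves.
- r.finish_job(): hands the job in; it is judged then, once.
The state is a dict: "time_s": time; "joint_positions": joint angles; "dq": joint speeds; "tau": joint torques, N m; "eef_pos": TCP position; "eef_rot": TCP orientation; "contact_force": force on the tool from outside, world axes, zero at the start; "torque": the same for the moment, N m; "grip_width": finger opening in m; "grip_force": force on a finger pad.
Only numpy, scipy, OpenCV 4.12 (cv2) and the standard library are available. Lean on these libraries where they do the work, as an engineer would, in place of code of your own. Each camera call takes 0.05 s, during which the arm holds its last target. There are 200 camera calls.

## Task

Get the carving panel holder ready for a panel: first turn its handwheel until the fence's pointer lines up with the brass index clip beside the fence, moving the fence only by the handwheel. Then pull the spring-loaded jaw out by its upright wooden handle until the jaw's pointer lines up with its own brass clip, and finish there, still gripping the handle and holding the jaw open, because it springs shut if let go. Leave the carved panel, the gouge and the whetstone where they lie.

Things in the scene. Friction and masses are not known exactly. Their poses are not given: they have to be found in the camera images.
- holder: Panel holder fixed on the bench: light wooden bed 180 x 480 x 30 mm (x, y, z), with a grey gearbox at its +y end and two 10 mm steel guide bars along it. Origin: on the bench top; the bed spans own x -90 to +90 and own y -270 to +210 mm. Its own y axis is the direction of both slides. All yaws of its parts equal the holder's yaw. It lies at any yaw within 0.35 rad of the world axes.
- wheel (a joint): Handwheel angle in rad, 0 at the start, range 0 to 5, grows as the wheel is turned clockwise seen from above. It drives the fence by a rack: each rad moves the fence 12 mm along the holder's -y. Friction torque about 0.25 N m; it stays where it is left.
- wheel_grip (a point): On the vertical axis of the handwheel (dark steel disc 60 mm in diameter, 25 mm thick, with a white line on top), 6 mm below its top face, 94 mm above the bench; a gripper pointing down can close on the rim here in any yaw. The gearbox below it ends 29 mm under this point, the wheel's underside is 19 mm under it.
- fence: Dark wooden fence bar 110 x 22 mm (x, y), top 62 mm above the bench, across the bed between wheel and jaw. Origin: under the bar's centre, on the bed's top (z 30 mm). Moved only by the handwheel, towards the holder's -y.
- fence_pointer (a point): Tip of the small dark steel pointer, 5 mm wide, in the middle of the bar's thickness at the fence's +x end (67 mm in own x from the fence's centre line, 39 mm above the bench).
- fence_index: Fixed brass index clip for the fence, 21 x 16 x 14 mm with a 5 mm wide blade pointing to -x, on a dark strip along the bed's +x edge, the clip nearer the wheel. Origin: under the tip of its blade on the bed's top; own axes as the holder's. It stands 18 to 42 mm in the holder's -y from the fence pointer's start; the fence is set when pointer and origin are level along the holder's y.
- jaw: Sprung jaw: dark wooden bar 110 x 22 mm, top 62 mm above the bench, on a steel carriage that carries the upright wooden handle. Origin: under the bar's centre on the bed's top (z 30 mm). Slides out along the holder's -y, 110 mm at most; a spring drives it back to its start with 5 N at rest, plus 90 N per metre of travel (10 to 13 N at the clip).
- jaw_grip (a point): Grip point on the axis of the jaw's upright round wooden handle: 26 mm in diameter, 60 mm tall, its top 110 mm above the bench; this point is 22 mm below the top, 88 mm above the bench, 65 mm in the holder's -y from the jaw's bar centre.
- jaw_pointer (a point): Tip of the small dark steel pointer, 5 mm wide, in the middle of the bar's thickness at the jaw bar's +x end (67 mm in own x from the jaw's centre, 39 mm above the bench).
- jaw_index: Fixed brass index clip for the jaw, same shape as the other, on the same strip, the one farther from the wheel. Origin and axes as for the other clip. It stands 50 to 85 mm in the holder's -y from the jaw pointer's start; the jaw is out to its mark when pointer and origin have the same y along the holder.
- panel: Bystander: carved wooden panel 150 x 110 x 20 mm lying on the bench beyond the jaw's end of the holder. Origin: centre of underside.
- gouge: Bystander: carving gouge 210 mm long with a wooden handle, lying on the bench along the holder's far (+x) side. Origin: on the bench under the front of the handle.
- stone: Bystander: grey whetstone 150 x 50 x 25 mm on the bench beyond the wheel's end of the holder. Origin: centre of underside.

How it is judged:
By the outcome, as a careful person would: the job done as asked, in the order asked, and still so for the second after the job is handed in, while the arm keeps its last pose, push and grip.
It also fails if it takes over 64 s, if anything falls off the work surface, if the arm or the gripper's body presses on something with over 40 N, if the wrist force passes 120 N, or if a joint passes its speed limit or range.

## Working session

There is one attempt and no reset: what is moved stays moved. The work goes in short steps, each a Python script; the robot and the scene stay as the last script left them, time stands still between calls to the robot, and variables do not carry over. Pictures are saved under pics/ and viewed, at most 10 in all, crops included, and the job is handed in when it is done.

```bash
mkdir -p pics
cat > h.py <<'E'
import numpy as np, cv2
from workcell import r, command_gripper, optics
def grab(n):
    s=r.read_state(); im,d=optics.get_image(n); c=optics.camera_model(n)
    K=np.array(c["K"])
    if n=="wrist":
        from scipy.spatial.transform import Rotation as Ro
        T=np.eye(4);T[:3,:3]=Ro.from_quat(s["eef_rot"]).as_matrix();T[:3,3]=s["eef_pos"]
        W=T@np.array(c["tool_from_camera"])
    else:
        W=np.eye(4);W[:3,:3]=np.array(c["R"]).T;W[:3,3]=-np.array(c["R"]).T@np.array(c["t"])
    return im,d,K,W
def save(im,n): cv2.imwrite("pics/"+n,im[:,:,::-1])
def ray(uv,K,W,z):
    uv=np.atleast_2d(uv).astype(float)
    d=(W[:3,:3]@np.linalg.inv(K)@np.c_[uv,np.ones(len(uv))].T).T
    return W[:3,3]+d*((z-W[2,3])/d[:,2])[:,None]
def cloud(d,K,W):
    v,u=np.mgrid[:d.shape[0],:d.shape[1]]
    p=np.stack([u,v,np.ones_like(u)],-1)@np.linalg.inv(K).T*d[...,None]
    return p@W[:3,:3].T+W[:3,3]
E
python3 - <<'E'
from h import *
for n in ["top","scene"]:
    im,d,K,W=grab(n); save(im,n+".png"); np.savez(n,im=im,d=d,K=K,W=W); print(n,K.round(0).tolist(),W.round(3).tolist(),(d>0).mean())
print(r.read_state()["eef_rot"],r.read_state()["time_s"], optics.camera_model("wrist")["tool_from_camera"])
E
```

```text
top [[540.0, 0.0, 279.0], [0.0, 540.0, 204.0], [0.0, 0.0, 1.0]] [[0.026, -0.988, 0.152, 0.322], [-1.0, -0.028, -0.012, 0.032], [0.016, -0.152, -0.988, 1.639], [0.0, 0.0, 0.0, 1.0]] 0.9958333333333333
scene [[440.0, 0.0, 280.0], [0.0, 440.0, 209.0], [0.0, 0.0, 1.0]] [[-0.892, 0.356, -0.279, 0.873], [0.452, 0.713, -0.536, 0.602], [0.008, -0.604, -0.797, 0.914], [0.0, 0.0, 0.0, 1.0]] 0.9961352040816327
[ 2.31780645e-01  9.72767806e-01 -6.72535947e-04 -2.74328759e-04] 0.1 [[-3.33345117e-04 -9.46831049e-01 -3.21731026e-01  8.12581795e-02]
 [ 9.99999895e-01 -2.14291593e-04 -4.05454051e-04  9.08607723e-04]
 [ 3.14952230e-04 -3.21731128e-01  9.46831021e-01 -1.16193595e-01]
 [ 0.00000000e+00  0.00000000e+00  0.00000000e+00  1.00000000e+00]]
```

View pics/top.png

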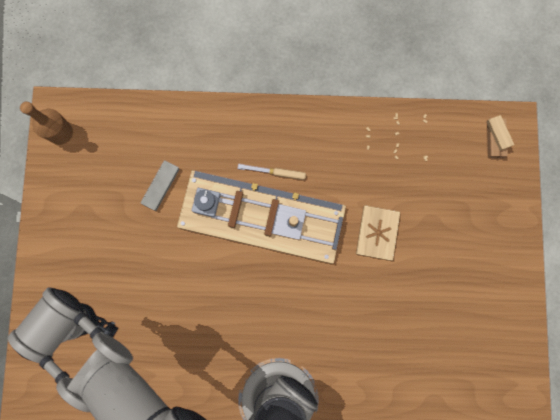

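View pics/scene.png

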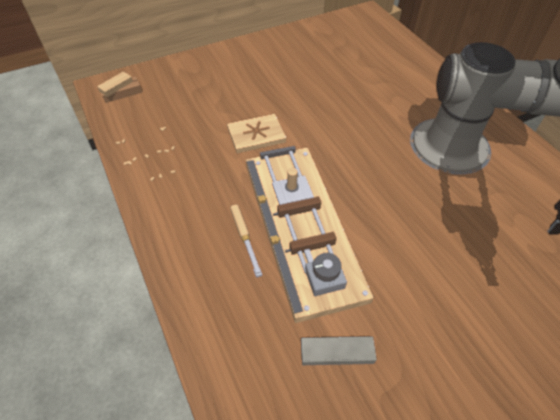

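```bash
cat >> h.py <<'E'
def Q(psi): # tool down, tool x along heading psi
    return [np.cos(psi/2),np.sin(psi/2),0.,0.]
E
python3 - <<'E'
from h import *
z=np.load("top.npz"); P=cloud(z["d"],z["K"],z["W"])
z2=np.load("scene.npz"); P2=cloud(z2["d"],z2["K"],z2["W"])
for n,(u,v) in dict(wheel=(205,202),handle=(293,222),c1=(255,187),c2=(296,196),bed=(230,235)).items(): print(n,P[v,u].round(3))
for n,(u,v) in dict(wheel=(330,268),handle=(292,172),c1=(275,239),c2=(263,198)).items(): print("s",n,P2[v,u].round(3))
yaw=-0.22
mid=(P[202,205]+P[222,293])/2
for psi in (yaw,yaw+np.pi):
  ex=np.array([np.cos(psi),np.sin(psi),0])
  for k in (0,0.1):
    p=mid+ex*k; p[2]=0.30
    print(psi,k,r.solve_ik(p,Q(psi)))
w=P[202,205].copy(); w[2]=.1
for a in np.arange(-3.2,3.2,.4): 
    q=r.solve_ik(w,Q(a)); print(round(a,2),None if q is None else np.round(q,2))
print(optics.camera_model("wrist")["K"])
E
```

```text
wheel [0.559 0.226 0.101]
handle [ 0.507 -0.028  0.111]
c1 [0.618 0.086 0.043]
c2 [ 0.595 -0.038  0.04 ]
bed [0.473 0.156 0.029]
s wheel [0.565 0.241 0.098]
s handle [ 0.516 -0.024  0.112]
s c1 [0.62  0.091 0.043]
s c2 [ 0.593 -0.03   0.047]
-0.22 0 [ 4.19322614e-02  3.44670499e-01  1.39824922e+00 -4.44089210e-16
  1.39867294e+00  1.83272859e+00]
-0.22 0.1 [ 9.88272283e-04  5.28752346e-01  1.10814433e+00 -4.44089210e-16
  1.50469598e+00  1.79178460e+00]
2.921592653589793 0 [ 4.19322614e-02  3.44670499e-01  1.39824922e+00 -4.44089210e-16
  1.39867294e+00 -1.30886407e+00]
2.921592653589793 0.1 [ 1.00357381e-01  1.73021130e-01  1.63119305e+00 -4.44089210e-16
  1.33737847e+00 -1.25043895e+00]
-3.2 [ 0.26  0.64  1.49 -0.    1.01 -1.26]
-2.8 [ 0.26  0.64  1.49 -0.    1.01 -1.66]
-2.4 [ 0.26  0.64  1.49 -0.    1.01 -2.06]
-2.0 [ 0.26  0.64  1.49 -0.    1.01 -2.46]
-1.6 [ 0.26  0.64  1.49 -0.    1.01 -2.86]
-1.2 [ 0.26  0.64  1.49 -0.    1.01  3.03]
-0.8 [ 0.26  0.64  1.49 -0.    1.01  2.63]
-0.4 [ 0.26  0.64  1.49 -0.    1.01  2.23]
-0.0 [ 0.26  0.64  1.49 -0.    1.01  1.83]
0.4 [ 0.26  0.64  1.49 -0.    1.01  1.43]
0.8 [ 0.26  0.64  1.49 -0.    1.01  1.03]
1.2 [ 0.26  0.64  1.49 -0.    1.01  0.63]
1.6 [ 0.26  0.64  1.49 -0.    1.01  0.23]
2.0 [ 0.26  0.64  1.49 -0.    1.01 -0.17]
2.4 [ 0.26  0.64  1.49 -0.    1.01 -0.57]
2.8 [ 0.26  0.64  1.49 -0.    1.01 -0.97]
[[326.95294088   0.         276.32149689]
 [  0.         326.95294088 206.82328064]
 [  0.           0.           1.        ]]
```

Run:
```python
from h import *
yaw=-0.22
c=np.array([.533,.099]); ey=np.array([-np.sin(yaw),np.cos(yaw)]);ex=np.array([np.cos(yaw),np.sin(yaw)])
for i,k in enumerate((0.05,-0.10)):
    p=c+ey*k; 
    r.reach([p[0],p[1],0.21],Q(yaw)); r.hold(.2)
    im,d,K,W=grab("wrist"); save(im,f"w{i}.png"); np.savez(f"w{i}",im=im,d=d,K=K,W=W)
print(r.read_state()["time_s"])
```

```text
3.0417
```

View pics/w0.png

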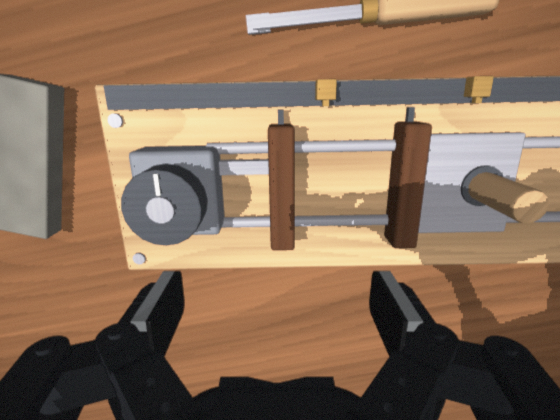

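View pics/w1.png

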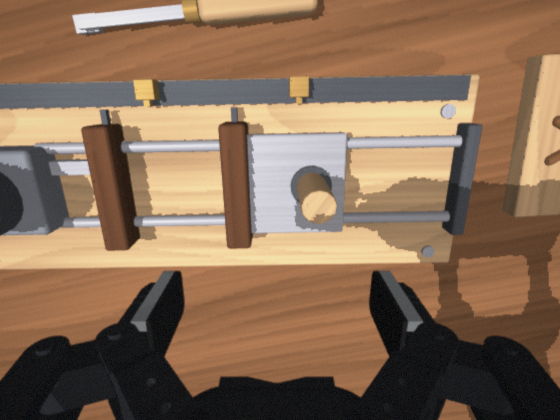

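```bash
cat >> h.py <<'E'
def feats(im,rows_ptr=(104,118)):
    """brass blade columns and pointer columns (subpixel), rows of tips"""
    hsv=cv2.cvtColor(im,cv2.COLOR_RGB2HSV); out={}
    br=((hsv[...,0]>10)&(hsv[...,0]<28)&(hsv[...,1]>165)&(hsv[...,2]>90)).astype(np.uint8)
    br[:70]=0; br[112:]=0
    n,l,st,c=cv2.connectedComponentsWithStats(br)
    out["clips"]=[st[i].tolist() for i in range(1,n) if st[i][4]>60]
    return out,hsv,br
def mid_dark(g,v,u0,hw=9):
    """subpixel centre of a dark bar on lighter ground in row v"""
    s=g[v,u0-hw:u0+hw+1].astype(float); b=np.percentile(s,80); w=np.clip(b-s-0.3*(b-s.min()),0,None)
    return u0-hw+(w*np.arange(len(s))).sum()/w.sum()
E
python3 - <<'E'
from h import *
big=[]
for i in (0,1):
    z=np.load(f"w{i}.npz"); im=z["im"]; f,hsv,br=feats(im); print(f)
    big.append(cv2.resize(im[80:125,80:520] if i==0 else im[75:120,80:340],None,fx=1.8 if i==0 else 3,fy=3 if 0 else (1.8 if i==0 else 3),interpolation=cv2.INTER_NEAREST))
    P=cloud(z["d"],z["K"],z["W"])
    # strip lower edge: first light row under strip
    g=cv2.cvtColor(im,cv2.COLOR_RGB2GRAY)
    pts=[]
    for u in range(120 if i==0 else 20,540 if i==0 else 460,4):
        col=g[94:116,u].astype(float); dcol=np.diff(col); k=dcol.argmax()
        if dcol[k]>40: pts.append((u,94+k+.5))
    pts=np.array(pts); X=ray(pts,z["K"],z["W"],0.03)
    a,b=np.polyfit(X[:,1],X[:,0],1); 
    for _ in range(4):
        res=X[:,0]-a*X[:,1]-b; m=abs(res)<.002; a,b=np.polyfit(X[m,1],X[m,0],1)
    print("yaw",-np.arctan(a),m.sum(),len(m))
    for n,uv in (("wheel",(185,215)),("handle",(525,205))) if i==0 else (("handle",(318,204)),("clip2",(299,85)),("bed",(380,180)),("clip1",(147,87)),("blade2",(299,99)),("ptr",(235,114))):
        print(n,P[uv[1],uv[0]].round(4))
c=[cv2.copyMakeBorder(b,0,0,0,800-b.shape[1],cv2.BORDER_CONSTANT) for b in big]
save(np.vstack(c),"crop.png")
E
```

```text
{'clips': []}
yaw -0.2003175974048083 100 100
wheel [0.5592 0.2151 0.0979]
handle [ 0.5177 -0.0241  0.1087]
{'clips': []}
yaw -0.20038907262475866 102 102
handle [ 0.518  -0.0283  0.1094]
clip2 [ 0.5983 -0.0353  0.0411]
bed [ 0.5002 -0.094   0.0283]
clip1 [0.6236 0.0858 0.0429]
blade2 [ 0.5876 -0.0333  0.0397]
ptr [0.5875 0.0216 0.0408]
```

View pics/crop.png

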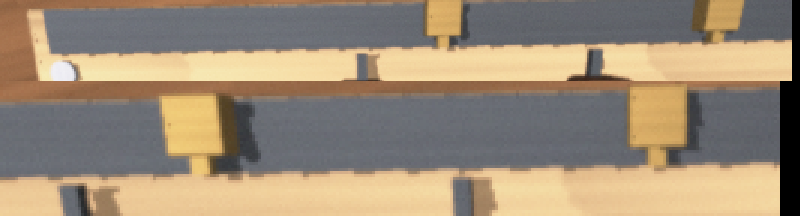

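```bash
cat >> h.py <<'E'
YAW=-0.2004
EX=np.array([np.cos(YAW),np.sin(YAW)]); EY=np.array([-np.sin(YAW),np.cos(YAW)])
def marks(im,d,K,W,zp=0.040,verbose=False):
    """blade and pointer centre positions in holder-aligned coords (x.EX, x.EY), cast on plane zp"""
    P=cloud(d,K,W); a=im.astype(float); ra=(a[...,0]-a[...,2])/(a[...,0]+1)
    v,u=np.mgrid[:im.shape[0],:im.shape[1]]
    X=ray(np.c_[u.ravel(),v.ravel()],K,W,zp)[:,:2]; X[~(d.ravel()>0)]=9
    hx=(X@EX).reshape(d.shape); hy=(X@EY).reshape(d.shape)
    out={}
    for name,m in (("blade",(ra>.3)&(P[...,2]>.035)&(P[...,2]<.055)&(a[...,0]>120)),("ptr",(ra<.2)&(P[...,2]>.034)&(P[...,2]<.055)&(a.mean(-1)<130))):
        n,l,st,c=cv2.connectedComponentsWithStats(m.astype(np.uint8),connectivity=4)
        L=[]
        for i in range(1,n):
            if st[i][4]<12 or st[i][4]>900: continue
            rows=[]
            for vv in range(st[i][1],st[i][1]+st[i][3]):
                k=np.where(l[vv]==i)[0]
                k=k[(k>0)]
                wid=np.ptp(hy[vv,k])+abs(hy[vv,1]-hy[vv,0]) if len(k) else 0
                if .003<wid<.0075: rows.append((hx[vv,k].mean(),hy[vv,k].mean(),wid))
            if len(rows)>=2:
                rr=np.array(rows); tip=rr[:,0].min() if name=="blade" else rr[:,0].max()
                L.append(np.r_[tip,np.median(rr[:,1]),np.median(rr[:,2]),len(rows),c[i]].round(4).tolist())
        out[name]=L
    return out
E
python3 - <<'E'
from h import *
for i in (0,1):
    z=np.load(f"w{i}.npz"); im,d,K,W=[z[k] for k in("im","d","K","W")]
    for k,v in marks(im,d,K,W).items():
        for x in v: print(i,k,x)
    P=cloud(d,K,W); a=im.astype(float)
    # top discs of wheel / handle
    hh=P[...,2]
    for n,lo,hi in (("wheel",.094,.1045),("handle",.1055,.114)):
        m=((hh>lo)&(hh<hi)); m[260:]=0
        k,l,st,c=cv2.connectedComponentsWithStats(m.astype(np.uint8))
        if k<2: continue
        j=1+st[1:,4].argmax(); cn=cv2.findContours((l==j).astype(np.uint8),0,1)[0][0]
        zt=np.median(hh[l==j]); e=cv2.minEnclosingCircle(ray(cn[:,0],K,W,zt)[:,:2].astype(np.float32))
        print(n,st[j],"z",zt,"circle",e,"mean",P[l==j].mean(0))
    for n,p in (("t",0),):pass
E
```

```text
0 blade [0.5799, 0.0847, 0.0058, 6.0, 481.2419, 87.0324]
0 blade [0.5799, 0.212, 0.0058, 6.0, 325.635, 90.1015]
0 blade [0.5645, 0.1311, 0.0055, 2.0, 419.5385, 121.4615]
0 ptr [0.5769, 0.1403, 0.0059, 15.0, 409.7404, 114.1635]
0 ptr [0.5766, 0.2493, 0.0051, 15.0, 280.5, 117.0909]
0 ptr [0.5488, 0.2345, 0.0061, 2.0, 298.9118, 142.2941]
0 ptr [0.5441, 0.3055, 0.0037, 51.0, 211.6336, 174.2794]
0 ptr [0.5427, 0.2342, 0.0066, 2.0, 297.7778, 150.4444]
0 ptr [0.513, 0.0828, 0.0072, 11.0, 476.619, 186.2687]
0 ptr [0.4817, 0.1523, 0.0052, 2.0, 347.3333, 217.9172]
0 ptr [0.4735, 0.0352, 0.0056, 2.0, 510.25, 221.2143]
wheel [ 121  168   82   77 4869] z 0.0985628496660273 circle ((0.5686143636703491, 0.22989104688167572), 0.030456529930233955) mean [0.56943094 0.22972906 0.0986391 ]
handle [510 189  39  34 994] z 0.10828949367063934 circle ((0.516101062297821, -0.026811771094799042), 0.013595289550721645) mean [ 0.51619725 -0.02721741  0.1082052 ]
1 blade [0.5801, 0.0848, 0.005, 5.0, 298.5211, 86.9911]
1 blade [0.58, 0.2116, 0.005, 6.0, 143.9908, 90.0506]
1 ptr [0.5763, 0.1393, 0.005, 15.0, 233.8256, 114.8372]
1 ptr [0.5767, 0.2486, 0.0068, 15.0, 104.5439, 117.0614]
1 ptr [0.5538, 0.1282, 0.0035, 20.0, 249.7589, 178.249]
1 ptr [0.5481, 0.2366, 0.0065, 6.0, 126.1826, 146.0348]
1 ptr [0.4876, 0.0849, 0.0046, 4.0, 317.4962, 182.1203]
1 ptr [0.4817, 0.0835, 0.0051, 4.0, 299.4091, 214.7273]
1 ptr [0.4785, 0.2363, 0.0066, 3.0, 144.5556, 219.0342]
1 ptr [0.4757, 0.0804, 0.0056, 3.0, 302.7647, 219.7059]
wheel [300 185  33  20 138] z 0.09939112750678082 circle ((0.5189538598060608, -0.028141099959611893), 0.012295704334974289) mean [ 0.52556193 -0.0271511   0.09950809]
handle [301 189  36  34 937] z 0.10830377569662417 circle ((0.5161814093589783, -0.02853945456445217), 0.012733791954815388) mean [ 0.51614183 -0.02848025  0.10823364]
```

```bash
cat >> h.py <<'E'
def turn(rad,j6start,wc=(0.569,0.2298)):
    q=np.array(r.solve_ik([*wc,0.10],Q(0.))); psi=q[5]-j6start  # psi + j6 constant
    s=r.read_state()
    r.reach([*wc,0.17],Q(psi)); print("j6",r.read_state()["joint_positions"][5])
    command_gripper(0.085); r.move_straight([*wc,0.10],speed=.12); command_gripper(0.0,60)
    s=r.read_state(); print("grip",s["grip_width"],s["grip_force"],np.round(s["contact_force"],1))
    n=max(1,int(abs(rad)/1.)); q=np.array(s["joint_positions"])
    for k in range(1,n+1):
        t=q.copy(); t[5]+=rad*k/n; r.movej(t); s=r.read_state(); print(round(s["joint_positions"][5],3),np.round(s["contact_force"],1),np.round(s["torque"],2),s["grip_width"])
    command_gripper(0.085); r.move_straight([*wc,0.17],speed=.15); print("t",r.read_state()["time_s"])
def look(k,name,z=.21,hx=.5115):
    p=hx*EX+k*EY; r.reach([*p,z],Q(YAW)); r.hold(.2)
    im,d,K,W=grab("wrist"); np.savez(name,im=im,d=d,K=K,W=W); save(im,name+".png")
    for k,v in marks(im,d,K,W).items():
        for x in v:
            if x[0]>.57 and x[0]<.59: print(k,x)
    print("t",r.read_state()["time_s"])
E
python3 - <<'E'
from h import *
turn(3.08,-2.0)
look(.20,"w2")
E
```

```text
j6 -1.9996876112848705
grip 0.05833369751693378 63.942718505859375 [-8.8  8.3 11.9]
-0.973 [ 0.1 -8.1 -2.4] [-0.82 -0.31 -0.23] 0.05813095477683341
0.054 [ -7.3 -14.9   1.5] [-1.96 -0.33 -0.24] 0.05835329463556542
1.081 [-13.2 -10.6   6.2] [-2.87  1.   -0.21] 0.05782056963038693
t 11.3
blade [0.5803, 0.2115, 0.005, 6.0, 264.0433, 100.625]
blade [0.5798, 0.085, 0.0059, 5.0, 417.3991, 101.256]
ptr [0.577, 0.2124, 0.0051, 15.0, 263.5, 126.1591]
ptr [0.5764, 0.1398, 0.0059, 15.0, 348.9043, 126.7234]
t 12.275
```

```bash
cat >> h.py <<'E'
def sub(im,K,W,v0,v1,u0,hw,sign,z=.040):
    """subpixel centre of bar (sign -1: low chroma, +1: high), rows v0..v1; returns hy, width"""
    a=im.astype(float); ra=(a[...,0]-a[...,2])/(a[...,0]+1); out=[]
    for v in range(v0,v1):
        s=sign*ra[v,u0-hw:u0+hw+1]; t=(s.max()+np.median(np.r_[s[:3],s[-3:]]))/2; k=s.argmax()
        i=k
        while i>0 and s[i]>t: i-=1
        j=k
        while j<len(s)-1 and s[j]>t: j+=1
        L=i+(t-s[i])/(s[i+1]-s[i]); R=j-1+(s[j-1]-t)/(s[j-1]-s[j])
        X=ray([[u0-hw+L,v],[u0-hw+R,v]],K,W,z)[:,:2]@EY; out.append((X.mean(),X[0]-X[1]))
    o=np.array(out); return np.median(o,0).round(5), o.std(0).round(5)
E
python3 - <<'E'
from h import *
look(.212,"w3",z=.115)
z=np.load("w3.npz"); im=z["im"]
s=r.read_state();print(s["eef_pos"])
c=cv2.resize(im[60:180,210:330],None,fx=5,fy=5,interpolation=cv2.INTER_NEAREST); save(c,"c3.png")
E
```

```text
ptr [0.5773, 0.2126, 0.0047, 22.0, 276.5, 143.5]
ptr [0.5773, 0.1401, 0.0064, 22.0, 400.0723, 143.5362]
t 12.9917
[0.54461441 0.10586528 0.11695137]
```

View pics/c3.png

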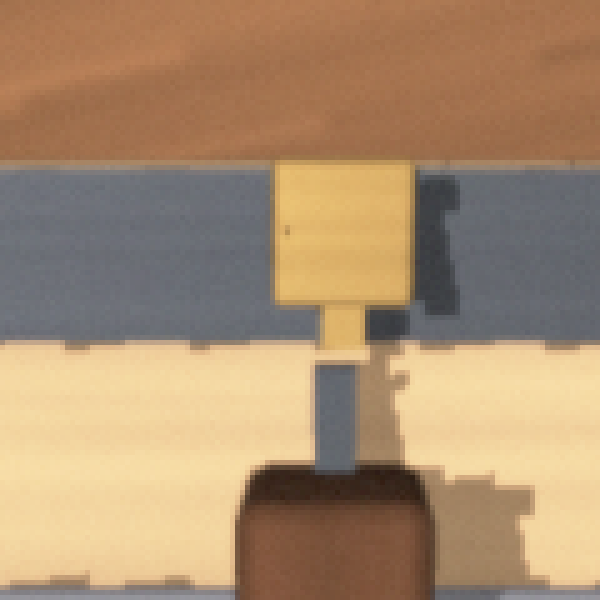

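Run:
```python
from h import *
z=np.load("w3.npz"); im,K,W=[z[k] for k in("im","K","W")]
b=sub(im,K,W,122,128,278,9,1); p=sub(im,K,W,134,150,277,9,-1); print(b,p)
dy=p[0][0]-b[0][0]; print("dy",dy)
assert .0002<dy<.0015
turn(dy/.012+.03,0.3)
look(.212,"w4",z=.115)
z=np.load("w4.npz"); im,K,W=[z[k] for k in("im","K","W")]
print(sub(im,K,W,122,128,278,9,1),sub(im,K,W,134,150,278,9,-1))
```

```text
(array([0.21165, 0.00555]), array([1.e-05, 5.e-05])) (array([0.21259, 0.00456]), array([2.e-05, 5.e-05]))
dy 0.0009399999999999964
j6 0.3009514536210683
grip 0.0582279289457718 63.16508710384369 [-13.8   0.4  12.7]
0.407 [-1.3  0.1 -2.2] [-0.02  0.1  -0.24] 0.05770933092995949
t 16.925
ptr [0.577, 0.2112, 0.0052, 21.0, 279.1263, 141.3895]
ptr [0.5771, 0.1402, 0.0064, 21.0, 401.874, 141.3171]
t 18.45
(array([0.21164, 0.00553]), array([7.0e-05, 1.7e-04])) (array([0.21131, 0.00448]), array([6.e-05, 8.e-05]))
```

Run:
```python
from h import *
h=np.array([.5161,-.0280])
r.reach([*h,.17],Q(YAW)); command_gripper(.085)
hit=r.move_straight([*h,.094],speed=.12,max_force=15); print("hit",hit)
if not hit:
    command_gripper(0.0,80); s=r.read_state(); print("grip",s["grip_width"],s["grip_force"],np.round(s["contact_force"],1),np.round(s["eef_pos"],4))
    p=np.array(s["eef_pos"])
    p[:2]-=EY*.0545; p[2]=.094
    r.move_straight(p,speed=.05); r.hold(.3)
    s=r.read_state(); print(s["grip_width"],s["grip_force"],np.round(s["contact_force"],1),np.round(s["eef_pos"],4),s["eef_pos"][:2]@EY,p[:2]@EY,s["time_s"])
    im,d,K,W=grab("wrist"); np.savez("w5",im=im,d=d,K=K,W=W)
    for k,v in marks(im,d,K,W).items():
        for x in v: print(k,x)
    save(cv2.resize(im[40:190,60:260],None,fx=4,fy=4,interpolation=cv2.INTER_NEAREST),"c5.png")
```

```text
hit False
grip 0.024099168804808713 78.04561257362366 [-2.8 -5.8  3.9] [ 0.516  -0.0291  0.0946]
0.02445795559312024 78.43834519386292 [-0.1 10.1  5.4] [ 0.5056 -0.0807  0.0946] 0.02150479716904842 0.01973480040543546 22.2333
blade [0.5156, 0.0255, 0.0046, 3.0, 271.0, 242.96]
ptr [0.5771, 0.0862, 0.0062, 24.0, 152.7188, 146.5278]
ptr [0.5533, 0.0765, 0.0048, 3.0, 224.3163, 199.1776]
```

View pics/c5.png

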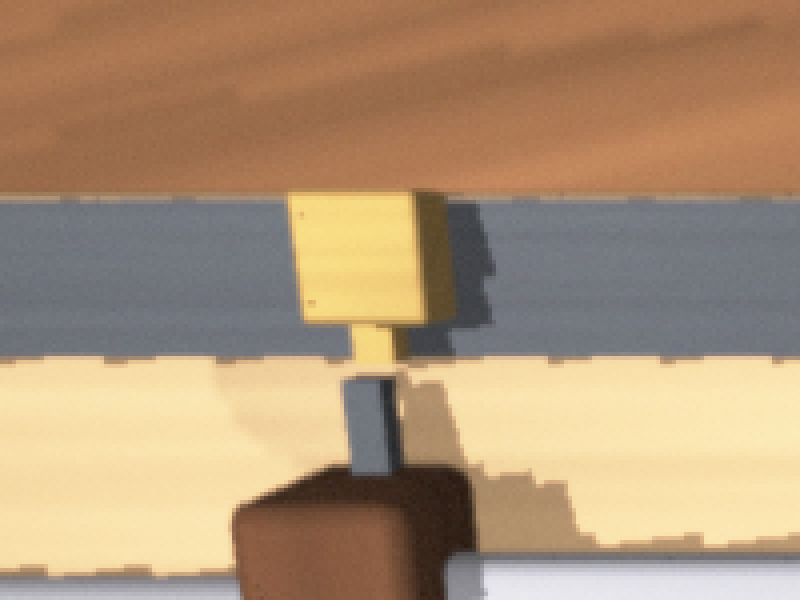

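```bash
cat > m.py <<'E'
from h import *
def jm(im,d,K,W,tag):
    # top-face points by depth: mean in holder frame from the depth cloud
    P=cloud(d,K,W); a=im.astype(float); ra=(a[...,0]-a[...,2])/(a[...,0]+1)
    H=np.stack([P[...,:2]@EX,P[...,:2]@EY],-1)
    for n,m in (("ptr",(ra<.2)&(H[...,0]>.565)&(H[...,0]<.576)&(P[...,2]>.0385)),("blade",(ra>.3)&(H[...,0]>.5785)&(H[...,0]<.584)&(P[...,2]>.0385))):
        m&=(abs(H[...,1]-.085)<.008)&(P[...,2]<.05)
        zt=np.median(P[m][:,2]); mm=m&(abs(P[...,2]-zt)<.0008)
        rows=[]
        for v in np.unique(np.where(mm)[0]):
            k=np.where(mm[v])[0]
            if len(k)>5:
                X=ray([[k[0]-.5,v],[k[-1]+.5,v]],K,W,zt)[:,:2]@EY; rows.append((X.mean(),X[0]-X[1],len(k)))
        o=np.array(rows); print(tag,n,"z",zt.round(4),"hy,w",np.median(o,0).round(5),len(o))
E
python3 - <<'E'
from m import *
z=np.load("w5.npz"); jm(z["im"],z["d"],z["K"],z["W"],"w5")
s=r.read_state(); p=np.array([.516,-.0291]); t=np.array([*(p-EY*.0560),.0946])
r.move_straight(t,speed=.03); r.hold(.3)
s=r.read_state(); print(s["eef_pos"][:2]@EY,np.round(s["contact_force"],1),s["grip_width"],s["time_s"])
g=grab("wrist"); np.savez("w6",im=g[0],d=g[1],K=g[2],W=g[3]); jm(*g,"w6")
save(cv2.resize(g[0][40:190,60:260],None,fx=4,fy=4,interpolation=cv2.INTER_NEAREST),"c6.png")
E
```

```text
w5 ptr z 0.0405 hy,w [8.669e-02 5.180e-03 8.000e+00] 20
w5 blade z 0.0405 hy,w [8.46e-02 5.08e-03 9.00e+00] 9
0.020035097088652906 [3.  9.5 0.9] 0.024265639766582997 22.8333
w6 ptr z 0.0405 hy,w [8.517e-02 5.190e-03 9.000e+00] 20
w6 blade z 0.0406 hy,w [8.448e-02 5.570e-03 8.000e+00] 9
```

View pics/c6.png

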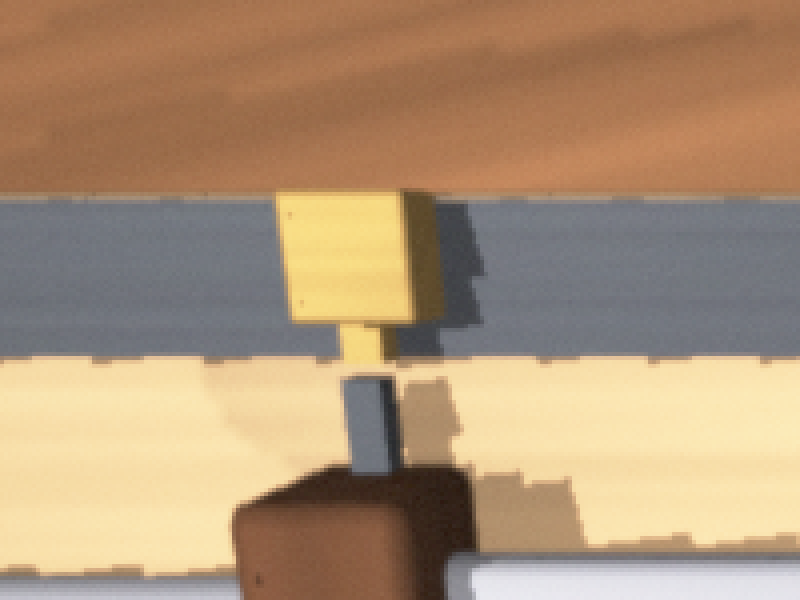

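Run:
```python
from m import *
p=np.array([.516,-.0291]); r.move_straight([*(p-EY*.05635),.0946],speed=.03); r.hold(.5)
s=r.read_state(); print(s["eef_pos"][:2]@EY,s["grip_width"],s["time_s"])
g=grab("wrist"); jm(*g,"w7")
r.hold(.5); print(r.read_state()["eef_pos"][:2]@EY)
print(r.finish_job())
```

```text
0.01966326207693045 0.024122218066121526 23.6333
w7 ptr z 0.0404 hy,w [8.493e-02 5.200e-03 8.000e+00] 18
w7 blade z 0.0404 hy,w [8.454e-02 5.100e-03 8.000e+00] 9
0.01968201531899516
the job is handed in; nothing more can be done
None
```

The job is handed in at about 24 s: the wheel put the fence pointer about 0.3 mm past its clip, the jaw is held open by its handle about 0.4 mm short of its own, and the panel, gouge and whetstone were left alone.

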